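# Wipe the offcuts off the cutting board

### The job

Take the wooden scraper block out of its orange cradle and with it wipe all five wood offcuts off the white cutting board into the black waste tray beside it, pushing them with the block only and never with the gripper. Then set the scraper flat back down in its cradle, without dropping it. Leave the glue bottle standing where it is on the board.

Things in the scene. Friction and masses are not known exactly. Their poses are not given: they have to be found in the camera images.
- board: Fixed white cutting board on a plywood plinth, 270 (its x) x 300 (its y) mm, top face 45 mm above the table. Origin: centre of the underside, on the table. The two trays lie along its +y and -y edges, which side is which varies.
- waste_tray: Fixed black open waste tray, 260 (x) x 100 (y) mm outside, 40 mm high, walls and floor 4 mm, so its rim is 5 mm below the board's top. It lies 3 mm off one y edge of the board, parallel to it. Origin: centre of its underside, on the table.
- parts_tray: Fixed blue tray of the same size with finished parts in it, along the board's other y edge. Not for offcuts. Origin: centre of its underside.
- cradle: Fixed orange cradle for the scraper, a shallow open box 152 (x) x 72 (y) mm, inside 140 x 60 mm, floor 8 mm and rim 18 mm above the table; left or right of the trays. Origin: centre of its underside, on the table.
- scraper: Loose scraper block, 0.2 kg. Base 120 (x) x 40 (y) x 30 (z) mm with a black rubber sole, and on it a centred light wooden grip ridge 90 (x) x 26 (y) mm from 30 to 70 mm high, to be pinched across its 26 mm. Origin: centre of the underside; it starts upright in the cradle. Its two ends are alike.
- glue: Yellow glue bottle with red cap, diameter 48 mm, height 120 mm, standing loose on the board near the far (+x) edge. Origin: centre of its underside.
- offcut1: Loose wood offcut, sizes in mm: 46 x 20 x 14, dark wood, about 20 g, lying on the board. Origin: about the centre of its underside.
- offcut2: Loose wood offcut, sizes in mm: 44 x 22 x 12, mid-brown wood, about 20 g, lying on the board. Origin: about the centre of its underside.
- offcut3: Loose wood offcut, sizes in mm: 34 x 30 x 12, light planked wood, about 20 g, lying on the board. Origin: about the centre of its underside.
- offcut4: Loose wood offcut, sizes in mm: stepped, about 42 x 28 x 14, mid-brown wood, about 20 g, lying on the board. Origin: about the centre of its underside.
- offcut5: Loose wood offcut, sizes in mm: 40 x 24 x 14, dark wood, about 20 g, lying on the board. Origin: about the centre of its underside.

How it is judged:
By the outcome, as a careful person would: the job done as asked, in the order asked, and still so for the second after the job is handed in, with the robot touching nothing.
It also fails if it takes over 67 s, if anything falls off the work surface, if the arm or the gripper's body presses on something with over 40 N, if the wrist force passes 120 N, or if a joint passes its speed limit or range.

### The arm

A 7-joint arm with a two-finger parallel gripper is mounted at the origin on the work surface. World frame = base frame: x ahead of the robot, y to its left, z up, the work surface at z = 0. Lengths are in m, angles in degrees, forces in N, time in s.
With the tool pointing down it reaches from about 0.425 to 0.875 m from the base axis. Payload 4.7 kg.
Tool frame: the origin (TCP) lies at the very end of the fingers, on their centre line; the grasp point (between the pads) lies 19 mm behind it; z points along the fingers, y is the line along which they close (so a half turn about z gives the same grasp; the last joint's range is limited). The gripper opens to 87 mm and grips with 3 to 60 N. Pads are 19 mm wide; open, the fingers measure 117 mm over their backs; the gripper's body (75 mm by 190 mm) begins 51 mm behind the grasp point.
Start: joints at [-67.775, 18.392, -4.016, 83.108, 1.295, 78.541, -3.26], TCP at [0.237, 0.605, 0.223] pointing down, gripper open.
Joint ranges: [-163.93, 163.93], [-17.29, 119.83], [-79.2, 71.16], [3.27, 140.29], [-89.18, 269.18], [5.43, 117.66], [-154.24, 154.24]. Speed limits (degrees/s): [147.25, 147.25, 180, 180, 180, 180, 180].

### API

Orientations are given as [roll, pitch, yaw] about the fixed x, y, z axes, in that order (R = Rz(yaw) Ry(pitch) Rx(roll)).
In Python, from cell import get_obs, cams, ticket, finder gives the robot as it stands.
- The arm moves only by the shell command python3 -m creep 'ROWS' [FORCE]. ROWS is text: rows parted by semicolons, each of 5 numbers parted by spaces: the shift along the world's x, y, z in m, then the turn about the world's z in degrees, then the finger opening in m, from 0 to 0.087. A call has 1 to 8 rows; each row shifts and turns the commanded pose from where the row before left it; what a row does not reach is not made up. A row lasts 1/8 s, in which the tool goes at most 62.5 mm and 10.7 degrees, less where a joint would pass 70% of its speed; a pose out of reach is approached as far as the arm can. A call with a gripper value outside its range is refused whole. The fingers move at their own pace and stop on an object; FORCE is the grip in N (left out, the last holds). Time passes only in rows, so rows that do not move let the fingers close. It gives the time, the measured TCP pose, the force, the opening and the grip force at its end, in the units of the state.
- get_obs(): the state, without advancing time (a new reading comes with each control period).
- cams.read_camera(name): name is "scene" or "top" or "wrist"; returns the picture (400x640x3 uint8, red, green, blue); there is no depth.
- cams.calibration(name): a dict with "fx", "fy", "cx", "cy" (pixels), "extrinsics" (4x4, takes a point from world to camera coordinates). Camera axes: x right, y down, z forward; pixel columns grow to the right and rows downward; lengths in m; the calibration is good to about 2 mm. A picture is of the moment at which its call begins: read the wrist's pose just before it. calibration takes no time and is no camera call; for the wrist camera it gives the pose at the moment of the call.
- ticket.sign_off(): hands the job in; it is judged then, once.
Trained networks look in the newest picture that a camera, given by its name, has taken for a name from the list of things; names that differ only in an ending like _2 or _b are one class to them, and where a whole thing is asked for, a point or a joint stands for the part that bears it (a point fixed in the world has none). Each returns a list of dicts, best first, with "p" (0 to 1); they miss things now and then, are a little off and sometimes report something else, mostly with a low value. They report only what shows in the picture. A call takes as long as a camera call.
- finder.masks_of(name, camera): "mask" (400x640 bool, what is visible of it) and "xy" ([column, row] in pixels, amid what is visible of it).
- finder.tip_of(name, camera): "xy" ([column, row] in pixels: a listed point, or the origin of a listed thing).
The state is a dict: "time_s": time; "qpos": joint angles; "joint_velocities": joint speeds; "effort": joint torques, N m; "tool_pos": TCP position; "tool_rot": TCP orientation; "force": force on the tool from outside, world axes, zero at the start; "wrist_torque": the same for the moment, N m; "grip_width": finger opening in m; "grasp_force": force on a finger pad.
Only numpy, scipy, OpenCV 4.12 (cv2) and the standard library are available. Lean on these libraries where they do the work, as an engineer would, in place of code of your own. Each camera call takes 0.05 s, during which the arm holds its last target. There are 200 camera calls.

## Working session

There is one attempt and no reset: what is moved stays moved. The work goes in short steps, Python scripts to look and compute and a shell command to move; the robot and the scene stay as the last step left them, time stands still between calls to the robot, and variables do not carry over. Pictures are saved under pics/ and viewed, at most 12 in all, crops included, and the job is handed in when it is done.

```bash
mkdir -p pics; ls
cat > h.py <<'E'
import numpy as np, cv2
from cell import get_obs, cams, ticket, finder
def ray(cam,uv,z):
    c=cams.calibration(cam);E=np.array(c["extrinsics"]);R=E[:3,:3];o=-R.T@E[:3,3]
    d=R.T@np.array([(uv[0]-c["cx"])/c["fx"],(uv[1]-c["cy"])/c["fy"],1]);return (o+d*(z-o[2])/d[2])
def shot(cam,fn):
    im=cams.read_camera(cam);cv2.imwrite("pics/"+fn,cv2.cvtColor(im,cv2.COLOR_RGB2BGR));return im
def rect(cam,name,z,i=0):
    m=finder.masks_of(name,cam)
    if not m: return None
    m=m[i]
    v,u=np.nonzero(m["mask"])
    P=np.array([ray(cam,(a,b),z)[:2] for a,b in zip(u[::1],v[::1])],dtype=np.float32)*1000
    (c,s,a)=cv2.minAreaRect(P)
    return round(m["p"],2),np.round(c,1),np.round(s,1),round(a,1),np.round(m["xy"])
E
python3 - <<'E'
from h import *
np.set_printoptions(suppress=True)
shot("top","top1.png");shot("scene","scene1.png")
for n,z in [("board",.045),("waste_tray",.04),("parts_tray",.04),("cradle",.018),("scraper",.07),("glue",.12)]+[("offcut%d"%i,.013) for i in range(1,6)]:
    z=z+.045 if n[:3]=="off" else (.165 if n=="glue" else z)
    print(n,rect("top",n,z))
o=get_obs();print(o["time_s"],o["tool_pos"],o["tool_rot"])
E
```

```text
picsTraceback (most recent call last):
  File "<stdin>", line 6, in <module>
  File "h.py", line 13, in rect
    P=np.array([ray(cam,(a,b),z)[:2] for a,b in zip(u[::1],v[::1])],dtype=np.float32)*1000
                ~~~^^^^^^^^^^^^^
  File "h.py", line 4, in ray
    c=cams.calibration(cam);E=np.array(c["extrinsics"]);R=E[:3,:3];o=-R.T@E[:3,3]
ValueError: time passes only in moves, steps and waits
```

```bash
python3 - <<'E'
s=open('h.py').read()
s=s.replace('def ray(cam,uv,z):\n    c=cams.calibration(cam)','C={}\ndef ray(cam,uv,z):\n    if cam not in C or cam=="wrist" and 0: C[cam]=cams.calibration(cam)\n    c=C[cam]')
open('h.py','w').write(s)
E
python3 - <<'E'
from h import *
np.set_printoptions(suppress=True)
shot("top","top1.png");
for n,z in [("board",.045),("waste_tray",.04),("parts_tray",.04),("cradle",.018),("scraper",.07),("glue",.12)]+[("offcut%d"%i,.013) for i in range(1,6)]:
    z=z+.045 if n[:3]=="off" else (.165 if n=="glue" else z)
    print(n,rect("top",n,z))
o=get_obs();print(o["time_s"],o["tool_pos"],o["tool_rot"])
E
```

```text
board (0.66, array([585.5,   6.4]), array([272.2, 299.7]), 1.4, array([325., 197.]))
waste_tray (0.89, array([ 589.3, -195.5]), array([260.1, 103. ]), 1.3, array([406., 194.]))
parts_tray (0.98, array([579.8, 207.7]), array([261. , 102.6]), 0.8, array([245., 199.]))
cradle (0.77, array([460.7, 401.1]), array([152.6,  78.3]), 3.7, array([177., 248.]))
scraper (0.76, array([464.8, 395.6]), array([117.5,  53.4]), 4.9, array([165., 247.]))
glue (0.61, array([671.2,   2.9]), array([56.8, 42.8]), 0.0, array([329., 153.]))
offcut1 (0.69, array([500.1, -55.8]), array([39.4, 22.9]), 23.8, array([351., 232.]))
offcut2 (0.69, array([500.1, -55.8]), array([39.4, 22.9]), 23.8, array([351., 232.]))
offcut3 (0.69, array([500.1, -55.8]), array([39.4, 22.9]), 23.8, array([351., 232.]))
offcut4 (0.69, array([500.1, -55.8]), array([39.4, 22.9]), 23.8, array([351., 232.]))
offcut5 (0.69, array([500.1, -55.8]), array([39.4, 22.9]), 23.8, array([351., 232.]))
0.75 [0.23735939 0.60514948 0.22261811] [179.99293757   0.00039699 158.58437101]
```

View pics/top1.png

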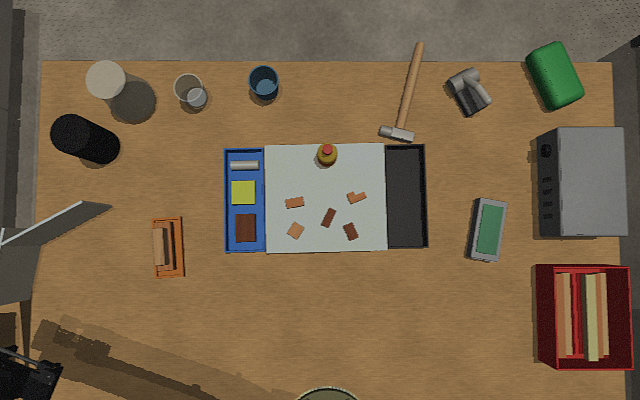

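View pics/scene1.png

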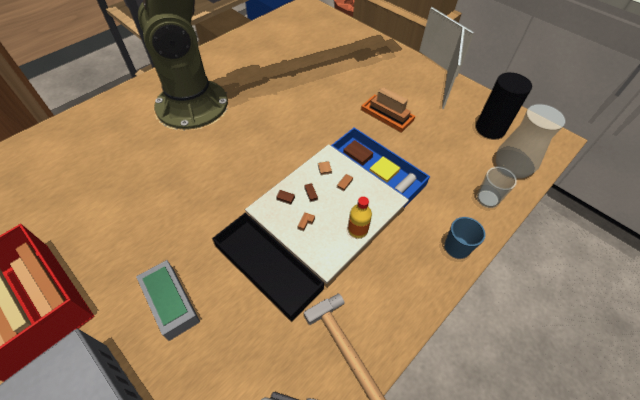

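```bash
python3 -m creep '0.04 -0.036 0.005 4.2 0.087;0.04 -0.036 0.005 4.2 0.087;0.04 -0.036 0.005 4.2 0.087;0.04 -0.036 0.005 4.2 0.087;0.04 -0.036 0.005 4.2 0.087;0.02 -0.025 0.005 4.2 0.087;0 0 0 0 0.087;0 0 0 0 0.087'
python3 - <<'E'
from h import *
np.set_printoptions(suppress=True)
shot("wrist","w1.png"); shot("top","top2.png")
for n,z in [("cradle",.018),("scraper",.07)]: print(n,rect("wrist",n,z))
print(rect("top","glue",.165))
for m in finder.masks_of("offcut1","top"):
    v,u=np.nonzero(m["mask"]);P=np.array([ray("top",(a,b),.058)[:2] for a,b in zip(u,v)])*1000
    print(round(m["p"],2),P.min(0).round(),P.max(0).round(),np.round(m["xy"]))
for m in finder.tip_of("glue","top")[:2]: print(m["p"],ray("top",m["xy"],.045))
o=get_obs();print(o["time_s"],o["tool_pos"],o["tool_rot"])
E
```

```text
time_s: 1.75
tool_pos: [0.4564, 0.4011, 0.2525]
tool_rot: [179.9, -0.0, -176.2]
force: [-0.2, 0.2, -0.7]
grip_width: 0.0871
grasp_force: 0.0
cradle (0.9, array([460.1, 402.8]), array([152.3,  72.4]), 4.6, array([299., 150.]))
scraper (0.87, array([455.1, 405.1]), array([109.5,  36.1]), 5.1, array([317., 170.]))
(0.82, array([671.1,   4. ]), array([52.2, 45.1]), 0.0, array([328., 152.]))
0.6 [478. -73.] [522. -39.] [352. 230.]
0.58 [559.  62.] [581. 101.] [295. 204.]
0.57 [515. -14.] [552.  13.] [330. 219.]
0.51 [569. -91.] [596. -46.] [353. 195.]
0.5 [486.  62.] [520.  96.] [294. 231.]
0.89 [0.68655952 0.00134986 0.045     ]
0.59 [ 0.59010586 -0.06788558  0.045     ]
2.1 [0.45681766 0.40076153 0.25249204] [ 179.9959887    -0.00657053 -176.1461377 ]
```

View pics/w1.png

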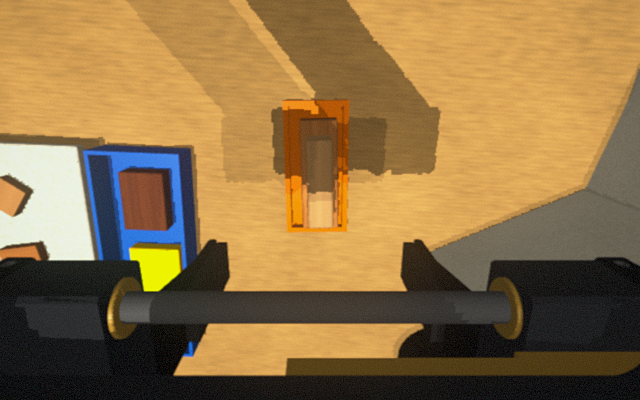

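Run:
```python
from h import *
im=cv2.imread("pics/w1.png")[90:240,270:370];cv2.imwrite("pics/w1c.png",cv2.resize(im,None,fx=4,fy=4,interpolation=cv2.INTER_CUBIC))
for uv in [(303,118),(335,118),(308,137),(331,137),(308,227),(331,227)]: print(uv,[ray("wrist",uv,z).round(4)[:2] for z in (.038,.078)])
```

```text
(303, 118) [array([0.4043, 0.3846]), array([0.4011, 0.3857])]
(335, 118) [array([0.4021, 0.4175]), array([0.3991, 0.4151])]
(308, 137) [array([0.4233, 0.3909]), array([0.4182, 0.3913])]
(331, 137) [array([0.4217, 0.415 ]), array([0.4167, 0.4128])]
(308, 227) [array([0.5243, 0.3971]), array([0.5084, 0.3969])]
(331, 227) [array([0.5225, 0.4231]), array([0.5068, 0.4201])]
```

View pics/w1c.png

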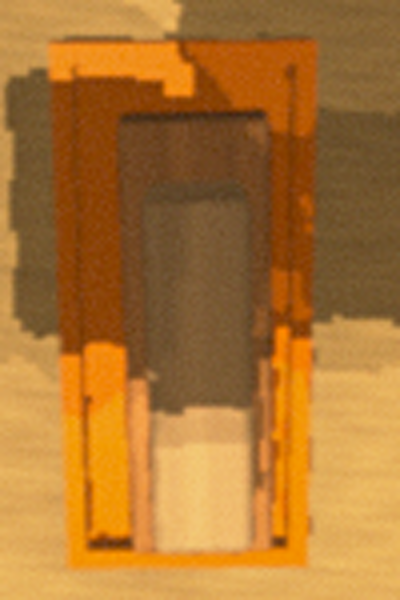

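```bash
python3 -m creep '0.0057 0.005 -0.05 1.2 0.087;0 0 -0.055 0 0.087;0 0 -0.055 0 0.087;0 0 -0.035 0 0.07;0 0 -0.0145 0 0.05;0 0 0 0 0.02;0 0 0 0 0.015;0 0 0 0 0.015' 50
```

```text
time_s: 3.1
tool_pos: [0.4641, 0.4061, 0.045]
tool_rot: [179.9, 0.1, -175.0]
force: [-0.2, -0.7, 0.6]
grip_width: 0.0455
grasp_force: 0.0
```

```bash
python3 -m creep '0 0 -0.001 0 0.015;0 0 0 0 0.015;0 0 0 0 0.015' 50; python3 -m creep '0 0 0.01 0 0.015;0 0 0.03 0 0.015;0 0 0.05 0 0.015;0 0 0.03 0 0.015'
```

```text
time_s: 3.48
tool_pos: [0.4632, 0.4056, 0.0425]
tool_rot: [179.9, 0.0, -175.0]
force: [-0.5, 0.6, 1.5]
grip_width: 0.0256
grasp_force: 49.9
time_s: 3.98
tool_pos: [0.4637, 0.4054, 0.1649]
tool_rot: [179.9, 0.1, -175.0]
force: [1.6, 1.0, -2.2]
grip_width: 0.0258
grasp_force: 49.9
```

```bash
python3 -m creep '0.005 -0.035 0.01 -0.6 0.015;0.005 -0.05 0 -0.6 0.015;0.005 -0.05 0 -0.6 0.015;0.005 -0.05 0 -0.6 0.015;0.005 -0.05 0 -0.6 0.015;0.005 -0.035 0 -0.7 0.015;0 0 -0.045 0 0.015;0 0 -0.03 0 0.015'; python3 -m creep '0 0 -0.014 0 0.015;0 0 0 0 0.015'
python3 - <<'E'
from h import *
shot("scene","s2.png");shot("top","t2.png")
for m in finder.tip_of("glue","scene")[:2]: print(m["p"],ray("scene",m["xy"],.045))
print(rect("scene","glue",.1))
E
```

```text
time_s: 4.97
tool_pos: [0.4923, 0.134, 0.0959]
tool_rot: [-180.0, -0.1, -178.8]
force: [-1.3, 1.1, -2.3]
grip_width: 0.0255
grasp_force: 49.9
time_s: 5.22
tool_pos: [0.4925, 0.1349, 0.0827]
tool_rot: [-180.0, -0.1, -178.7]
force: [-0.2, -0.2, -1.9]
grip_width: 0.0254
grasp_force: 49.9
0.93 [0.68495453 0.00409886 0.045     ]
(0.74, array([687.2,   2.6]), array([ 47.2, 109.5]), 32.3, array([356., 218.]))
```

View pics/s2.png

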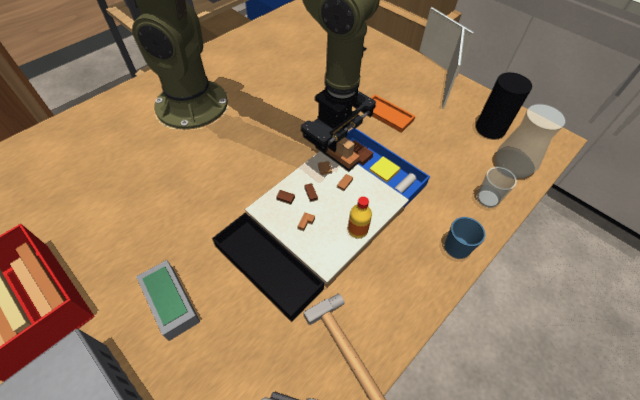

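```bash
python3 -m creep '0 -0.01 -0.001 0 0.015;0 -0.02 0 0 0.015;0 -0.02 0 0 0.015;0 -0.02 0 0 0.015;0 -0.02 0 0 0.015;0 -0.02 0 0 0.015;0 -0.02 0 0 0.015;0 -0.02 0 0 0.015'
python3 - <<'E'
from h import *
shot("scene","s3.png")
E
```

```text
time_s: 6.42
tool_pos: [0.4932, -0.0161, 0.0826]
tool_rot: [180.0, 0.1, -178.7]
force: [-0.3, 0.4, -2.2]
grip_width: 0.0258
grasp_force: 49.9
```

View pics/s3.png

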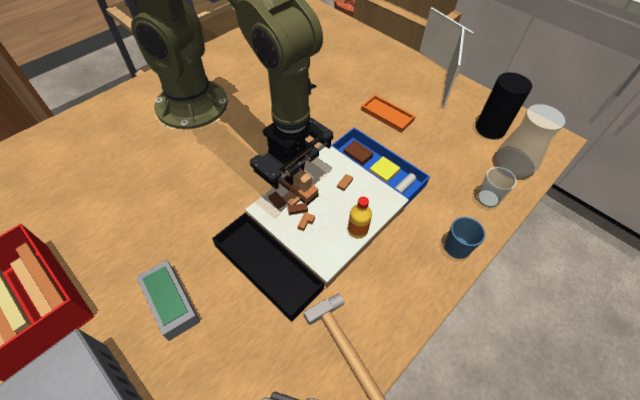

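```bash
python3 -m creep '0 -0.02 0 0 0.015;0 -0.02 0 0 0.015;0 -0.02 0 0 0.015;0 -0.02 0 0 0.015;0 -0.02 0 0 0.015;0 -0.02 0 0 0.015;0 -0.02 0 0 0.015;0 0 0 0 0.015'; python3 -m creep '0 0.02 0.04 0 0.015;0.02 0.05 0.03 0 0.015;0.03 0.06 0 0 0.015;0.03 0.06 0 0 0.015;0 0.06 0 0 0.015;0 0.045 0 0 0.015;0 0 0 0 0.015'
python3 - <<'E'
from h import *
shot("scene","s4.png"); shot("top","t4.png")
for m in finder.masks_of("offcut1","top"):
    v,u=np.nonzero(m["mask"]);P=np.array([ray("top",(a,b),.058)[:2] for a,b in zip(u,v)])*1000
    print(round(m["p"],2),P.min(0).round(),P.max(0).round(),np.round(m["xy"]))
im=np.hstack([cv2.imread("pics/s4.png")[90:330,200:520],cv2.imread("pics/t4.png")[90:330,140:460]]);cv2.imwrite("pics/c4.png",im)
E
```

```text
time_s: 7.48
tool_pos: [0.4929, -0.1566, 0.0825]
tool_rot: [-180.0, 0.0, -178.9]
force: [-0.2, 0.3, -1.2]
grip_width: 0.0256
grasp_force: 49.9
time_s: 8.35
tool_pos: [0.5673, 0.1395, 0.1518]
tool_rot: [179.8, -0.1, -178.2]
force: [-0.7, -0.4, -2.1]
grip_width: 0.0256
grasp_force: 49.9
0.7 [571. -98.] [606. -54.] [358. 197.]
0.54 [ 466. -217.] [ 488. -183.] [411. 240.]
0.52 [ 552. -223.] [ 576. -179.] [411. 204.]
0.43 [ 498. -196.] [ 527. -166.] [401. 226.]
```

View pics/c4.png

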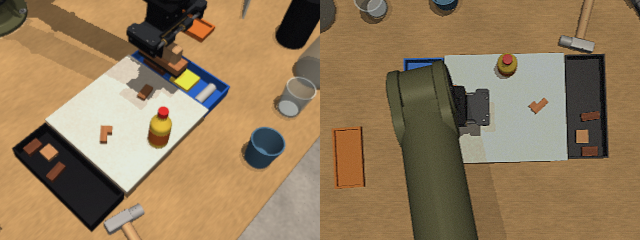

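```bash
python3 -m creep '0.01 -0.004 -0.04 0 0.015;0 0 -0.022 0 0.015;0 0 -0.008 0 0.015;0 0 0 0 0.015'; python3 -m creep '0 -0.01 0 0 0.015;0 -0.02 0 0 0.015;0 -0.02 0 0 0.015;0 -0.02 0 0 0.015;0 -0.02 0 0 0.015;0 -0.02 0 0 0.015;0 -0.02 0 0 0.015;0 -0.02 0 0 0.015'; python3 -m creep '0 -0.02 0 0 0.015;0 -0.02 0 0 0.015;0 -0.02 0 0 0.015;0 -0.02 0 0 0.015;0 -0.02 0 0 0.015;0 -0.02 0 0 0.015;0 -0.02 0 0 0.015;0 -0.004 0 0 0.015'
python3 - <<'E'
from h import *
shot("scene","s5.png"); shot("top","t5.png")
im=np.hstack([cv2.imread("pics/s5.png")[90:330,200:520],cv2.imread("pics/t5.png")[90:330,140:460]]);cv2.imwrite("pics/c5.png",im)
E
```

```text
time_s: 9.0
tool_pos: [0.579, 0.1271, 0.0822]
tool_rot: [-180.0, -0.0, -178.8]
force: [0.7, 0.0, -1.6]
grip_width: 0.0255
grasp_force: 49.9
time_s: 10.0
tool_pos: [0.5789, -0.0234, 0.082]
tool_rot: [180.0, -0.0, -178.7]
force: [-0.0, -0.3, -2.1]
grip_width: 0.0256
grasp_force: 49.9
time_s: 11.0
tool_pos: [0.5794, -0.1685, 0.0831]
tool_rot: [-179.9, 0.1, -178.9]
force: [0.1, 1.3, 4.5]
grip_width: 0.0257
grasp_force: 49.9
```

View pics/c5.png

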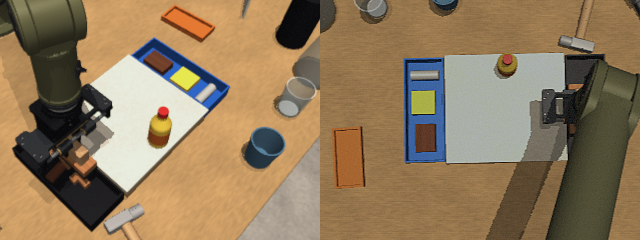

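```bash
python3 -m creep '0 -0.01 0 0 0.015;0 -0.008 0 0 0.015;0 0 0 0 0.015'; python3 -m creep '0 0 0.02 0 0.015;0 0 0.05 0 0.015;0 0.03 0.03 0 0.015;0 0.06 0 0 0.015;0 0.06 0 0 0.015;0 0.06 0 0 0.015;0 0.03 0 0 0.015;0 0 0 0 0.015'
python3 - <<'E'
from h import *
shot("scene","s6.png"); shot("top","t6.png")
im=np.hstack([cv2.imread("pics/s6.png")[90:330,200:520],cv2.imread("pics/t6.png")[90:330,140:460]]);cv2.imwrite("pics/c6.png",cv2.resize(im,(800,300)))
for m in finder.masks_of("offcut1","top"):
    v,u=np.nonzero(m["mask"]);P=np.array([ray("top",(a,b),.02)[:2] for a,b in zip(u,v)])*1000
    print(round(m["p"],2),P.min(0).round(),P.max(0).round(),np.round(m["xy"]))
for m in finder.tip_of("glue","top")[:1]: print(m["p"],ray("top",m["xy"],.045))
E
```

```text
time_s: 11.48
tool_pos: [0.5793, -0.1847, 0.0823]
tool_rot: [-179.9, 0.1, -178.7]
force: [0.6, -0.7, 4.6]
grip_width: 0.0258
grasp_force: 49.9
time_s: 12.48
tool_pos: [0.5779, 0.0608, 0.1822]
tool_rot: [179.9, -0.1, -178.3]
force: [0.4, -0.6, -2.6]
grip_width: 0.0257
grasp_force: 49.9
0.74 [ 599. -196.] [ 638. -170.] [397. 188.]
0.69 [ 465. -225.] [ 488. -186.] [410. 240.]
0.56 [ 495. -202.] [ 531. -172.] [400. 226.]
0.46 [ 556. -236.] [ 571. -210.] [416. 206.]
0.7 [0.68101714 0.00385096 0.045     ]
```

View pics/c6.png

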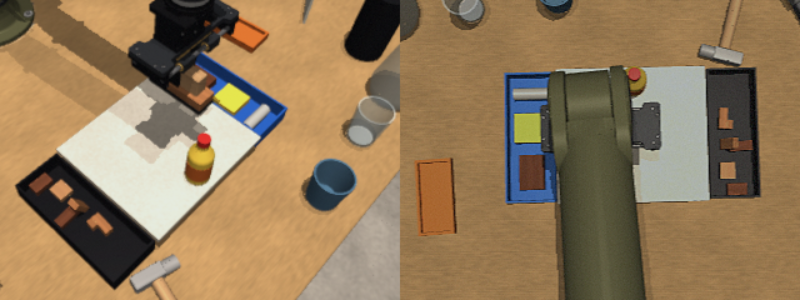

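```bash
python3 -m creep '-0.017 0.032 0 0.5 0.015;-0.02 0.055 0 0.5 0.015;-0.02 0.055 0 0.5 0.015;-0.02 0.055 0 0.5 0.015;-0.02 0.055 0 0.5 0.015;-0.02 0.055 0 0.5 0.015;0 0.035 0 0.4 0.015;0 0 0 0 0.015'; python3 -m creep '0 0 -0.04 0 0.015;0 0 -0.04 0 0.015;0 0 -0.02 0 0.015;0 0 0 0 0.015'
python3 - <<'E'
from h import *
shot("scene","s7.png"); shot("wrist","w7.png")
a=cv2.imread("pics/s7.png")[70:150,330:450]
im=np.hstack([cv2.resize(a,(450,300),interpolation=cv2.INTER_CUBIC),cv2.resize(cv2.imread("pics/w7.png")[:260,160:480],(350,300))]);cv2.imwrite("pics/c7.png",im)
print(get_obs()["tool_pos"],get_obs()["tool_rot"])
E
```

```text
time_s: 13.68
tool_pos: [0.4612, 0.4002, 0.1818]
tool_rot: [179.9, -0.0, -175.1]
force: [0.6, -1.0, -3.0]
grip_width: 0.0255
grasp_force: 49.9
time_s: 14.18
tool_pos: [0.4621, 0.3959, 0.0809]
tool_rot: [-179.9, -0.1, -175.4]
force: [1.7, 0.5, -0.9]
grip_width: 0.0257
grasp_force: 49.9
[0.46326083 0.398025   0.08358695] [ 1.79927969e+02  1.10263625e-01 -1.75378990e+02]
```

View pics/c7.png

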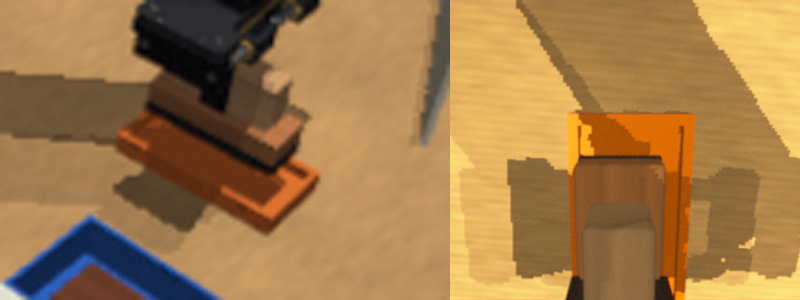

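```bash
python3 -m creep '-0.002 0.005 0 0 0.015;0 0 -0.012 0 0.015;0 0 -0.012 0 0.015;0 0 -0.009 0 0.015;0 0 -0.004 0 0.015;0 0 0 0 0.015;0 0 0 0 0.015'
```

```text
time_s: 15.15
tool_pos: [0.4603, 0.4031, 0.0454]
tool_rot: [180.0, 0.0, -175.3]
force: [-0.5, -0.0, -1.3]
grip_width: 0.0253
grasp_force: 49.9
```

```bash
python3 -m creep '0 0 -0.001 0 0.015;0 0 -0.001 0 0.015;0 0 -0.001 0 0.015;0 0 -0.001 0 0.015;0 0 0 0 0.015;0 0 0 0 0.015'
```

```text
time_s: 15.9
tool_pos: [0.46, 0.4031, 0.0425]
tool_rot: [180.0, 0.0, -175.3]
force: [-2.1, -2.5, 6.2]
grip_width: 0.0258
grasp_force: 49.9
```

Contact is made (6 N upward) at the original height, so I release and retreat.

```bash
python3 -m creep '0 0 0 0 0.03;0 0 0 0 0.05;0 0 0 0 0.075;0 0 0 0 0.075;0 0 0 0 0.075;0 0 0.01 0 0.075' && python3 -m creep '0 0 0.03 0 0.075;0 0 0.05 0 0.075;0 0 0.06 0 0.075;0 0 0.06 0 0.075;0 0 0 0 0.075;0 0 0 0 0.075'
python3 - <<'E'
from h import *
shot("scene","s8.png"); shot("wrist","w8.png"); shot("top","t8.png")
im=np.hstack([cv2.resize(cv2.imread("pics/s8.png")[80:330,200:440],(400,416)),cv2.resize(cv2.imread("pics/w8.png")[60:268,220:420],(400,416))]);cv2.imwrite("pics/c8.png",im)
for m in finder.masks_of("offcut1","top"):
    v,u=np.nonzero(m["mask"]);P=np.array([ray("top",(a,b),.02)[:2] for a,b in zip(u,v)])*1000
    print(round(m["p"],2),P.min(0).round(),P.max(0).round(),np.round(m["xy"]))
for m in finder.tip_of("glue","top")[:1]: print(m["p"],ray("top",m["xy"],.045))
E
```

```text
time_s: 16.65
tool_pos: [0.4594, 0.4024, 0.0506]
tool_rot: [-179.9, -0.1, -175.3]
force: [0.9, -0.1, 0.0]
grip_width: 0.0706
grasp_force: 0.0
time_s: 17.4
tool_pos: [0.4598, 0.4028, 0.2513]
tool_rot: [180.0, 0.0, -175.3]
force: [0.1, 0.5, -0.6]
grip_width: 0.0747
grasp_force: 0.0
0.66 [ 599. -198.] [ 640. -170.] [398. 186.]
0.64 [ 559. -208.] [ 579. -175.] [406. 204.]
0.62 [ 498. -202.] [ 528. -172.] [401. 229.]
0.5 [ 465. -225.] [ 490. -187.] [409. 240.]
0.81 [0.6888216  0.01008917 0.045     ]
```

View pics/c8.png

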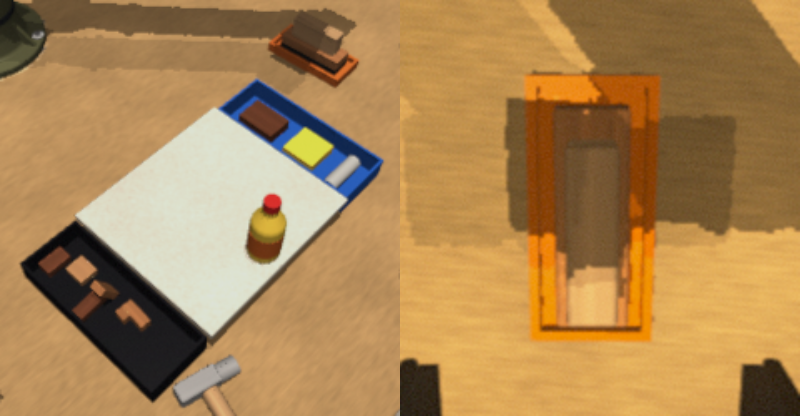

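The scraper lies flat and centred in the cradle. All five offcuts are in the black tray, the board is clear and the glue bottle stands where it was.

```bash
python3 -c "
from cell import ticket
print(ticket.sign_off())"
```

```text
the job is handed in; nothing more can be done
None
```

Job handed in at about 17.5 s on the robot's clock: all five offcuts are in the waste tray, the scraper is back flat in its cradle, and the glue bottle was left standing untouched.

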